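Raise the air regulator by four clicks

TASK

The air tools need a little more pressure: with a fingertip, push a wing of the regulator's dial round clockwise (seen from above) by exactly four clicks from where it stands now, never running past into a fifth, and leave it sitting in that click. Push gently, and leave the hammer, socket and grease tin where they are.

Things in the scene. Friction and masses are not known exactly. Their poses are not given: they have to be found in the camera images.
- regulator: Air regulator fixed upright on the bench: aluminium body 75 mm square, 100 mm square foot, round bonnet 104 mm across with flat top 104 mm above the bench, twelve short marks on it at the clicks. Origin: centre of its underside, on the dial's vertical axis; z up; -x is the front, with a round gauge (to x = -68 mm, 60 mm high). Blue pipes run along +y and -y to 163 mm out, at most 52 mm high.
- wing_handle: The dial's black handle: a straight bar of two opposite wings through a hub 40 mm across; 116 mm tip to tip, 16 mm wide, rounded ends, upright sides. Wings lie 116 to 138 mm above the bench, 12 mm clear of the bonnet; the hub's cap tops at 144 mm. Origin: on the axis at the wings' underside; wings along its own x and -x. Either wing may be pushed.
- dial_mark (a point): Point on the top face (138 mm above the bench) of the wing that has a thin white line along it, 50 mm from the axis, on the wing's centre line (the handle's own -x).
- dial_centre (a point): Point on the dial's axis at the height of the wings' top faces, 138 mm above the bench.
- dial (a joint): Turn of the dial (rad), growing clockwise seen from above. Rests in clicks at 0, 0.349 ... 3.84 (every 20 degrees, 12 of them), end stops 0.12 beyond; starts in one of the lowest four. Leaving a click takes about 0.27 N m (6 N at 42 mm from the axis); the torque then fades to none half way, and past that the dial runs on by itself, within 0.2 s, into the next click. Let go, it moves to the nearest click.
- hammer: Loose hammer, 280 mm long, lying flat beyond the regulator; bystander. Origin: its underside, middle of its length.
- socket: Loose steel socket standing on end, 34 mm across, 50 mm high, to the front left or front right of the regulator; bystander. Origin: centre of its underside.
- grease_tin: Loose round tin, 64 mm across, 75 mm high, on the other front side from the socket; bystander. Origin: centre of its underside.

How it is judged:
At the end, for the whole second after the job is handed in: The dial rests four clicks (80 degrees, within 7) clockwise of where it started, and the hammer, socket and grease tin are within 15 mm of where they were (distance of dial_mark from where it was at the start of the episode between 0.0595 and 0.0688 m and value of joint dial above 1.27 rad and velocity of joint dial between -0.1 and 0.1 rad/s and distance of each of hammer, socket, grease_tin from where it was at the start of the episode below 0.015 m); the robot touches nothing.
It fails at once if the dial ran on into a fifth click (distance of dial_mark from where it was at the start of the episode above 0.0731 m).
It fails at once if the dial was pushed, pressed or pinched with more than 30 N (contact force between the fingers and wing_handle above 30 N).
It fails at once if the hammer was moved by more than 15 mm or lifted (distance of hammer from where it was at the start of the episode above 0.015 m).
It fails at once if the socket was moved by more than 15 mm or lifted (distance of socket from where it was at the start of the episode above 0.015 m).
It fails at once if the grease tin was moved by more than 15 mm or lifted (distance of grease_tin from where it was at the start of the episode above 0.015 m).
It also fails if it takes over 48 s, if anything falls off the work surface, if the arm or the gripper's body presses on something with over 40 N, if the wrist force passes 120 N, or if a joint passes its speed limit or range.

ROBOT

A 7-joint arm with a two-finger parallel gripper is mounted at the origin on the work surface. World frame = base frame: x ahead of the robot, y to its left, z up, the work surface at z = 0. Lengths are in m, angles in rad, forces in N, time in s.
With the tool pointing down it reaches from about 0.425 to 0.875 m from the base axis. Payload 4.7 kg.
Tool frame: the origin (TCP) lies at the very end of the fingers, on their centre line; the grasp point (between the pads) lies behind it (ctrl.tcp_to_grasp is the y of the grasp point in the tool frame, in m); y points along the fingers, x is the direction in which the jaws open and shut, and the axes are right-handed (so a half turn about y gives the same grasp; the last joint's range is limited). The gripper opens to 87 mm and grips with 3 to 60 N. Pads are 19 mm wide; open, the fingers measure 117 mm over their backs; the gripper's body (75 mm by 190 mm) begins 51 mm behind the grasp point.
Start: joints at [-1.318, 0.321, -0.07, 1.45, 0.023, 1.371, -0.057], TCP at [0.154, 0.632, 0.223] pointing down, gripper open.
Joint ranges: [-2.86, 2.86], [-0.3, 2.09], [-1.38, 1.24], [0.06, 2.45], [-1.56, 4.7], [0.09, 2.05], [-2.69, 2.69]. Speed limits (rad/s): [2.57, 2.57, 3.14, 3.14, 3.14, 3.14, 3.14].

INTERFACE

Orientations are given as a rotation vector (axis times angle).
In Python, from bench import ctrl, get_image, workorder gives the robot as it stands.
- The arm moves only by the tool drive_tool, never from a script. Its argument "increments" is text: rows parted by semicolons, each of 5 numbers parted by spaces: the shift along the tool's x, y, z in mm, then the turn about the tool's y in degrees, then the closure in counts, from 0 (fully open) to 255 (shut). In form: tx ty tz yaw fingers; .... A call has 1 to 20 rows; each row shifts and turns the commanded pose from where the row before left it, along the tool's axes as they then stand; what a row does not reach is not made up. A row lasts 1/8 s, in which the tool goes at most 62.5 mm and 10.7 degrees, less where a joint would pass 70% of its speed; a pose out of reach is approached as far as the arm can. A call is refused whole if a number of a shift passes 62.5 or a number of a turn 10.7, either way. A call with a gripper value outside its range is refused whole. The fingers move at their own pace and stop on an object; "squeeze" is the grip in N (left out, the last holds). Time passes only in rows, so rows that do not move let the fingers close. It gives the time, the measured TCP pose, the force and the opening at its end, in the units of the state.
- ctrl.get_state(): the state, without advancing time (a new reading comes with each control period).
- get_image(name): name is "scene" or "top"; returns a dict with "img" (400x640x3 uint8, red, green, blue), "mtx" (3x3 intrinsics, pixels), "camera_from_world" (4x4, takes a point from world to camera coordinates). Camera axes: x right, y up, looking along -z (the intrinsics and any distortion apply to the point x, -y, -z); pixel columns grow to the right and rows downward; lengths in m; the calibration is good to about 2 mm. A picture is of the moment at which its call begins. There is no depth.
- workorder.close_job(): hands the job in, once; it reports no verdict.
The state is a dict: "time": time; "joint_positions": joint angles; "qd": joint speeds; "joint_torque": joint torques, N m; "position": TCP position; "tool_rot": TCP orientation; "ft_force": force on the tool from outside, world axes, zero at the start; "torque": the same for the moment, N m; "grip_width": opening from 0.0 (shut) to 1.0 (fully open).
Only numpy, scipy, OpenCV 4.12 (cv2) and the standard library are available. Lean on these libraries where they do the work, as an engineer would, in place of code of your own. Each camera call takes 0.05 s, during which the arm holds its last target.

## Working session

There is one attempt and no reset: what is moved stays moved. The work goes in short steps, Python scripts to look and compute and a tool call to move; the robot and the scene stay as the last step left them, time stands still between calls to the robot, and variables do not carry over. Pictures are saved under pics/ and viewed, and the job is handed in when it is done.

Besides the shell and the picture viewer there is one more tool, called after "Call:" by a JSON object that holds its "name" and its "arguments", one argument or row to a line. drive_tool: Moves the arm, as the interface text tells. Its arguments: {"type":"object","properties":{"increments":{"type":"string"},"squeeze":{"type":"number"}},"required":["increments"]}

```bash
mkdir -p pics; python3 - <<'E'
from bench import ctrl,get_image
import cv2,numpy as np
s=ctrl.get_state();print(s,ctrl.tcp_to_grasp)
for n in("scene","top"):
    d=get_image(n);cv2.imwrite(f"pics/{n}0.png",d["img"][:,:,::-1]);print(n,d["mtx"],d["camera_from_world"], d.keys())
    np.savez(f"{n}0.npz",**{k:np.array(v) for k,v in d.items()})
E
```

```text
{'time': 0.0, 'joint_positions': array([-1.31787989,  0.32180109, -0.07008622,  1.45168469,  0.02264692,
        1.37075208, -0.05691577]), 'qd': array([-3.71369618e-05, -6.12507640e-04,  1.18873719e-04,  3.95117130e-05,
       -1.03332764e-03,  1.30862291e-03,  4.75147185e-04]), 'joint_torque': array([ 2.31127542e-04, -4.91293716e+01, -4.03679274e-01, -3.12529492e+01,
       -6.37595449e-02,  4.39919543e-02,  1.93324217e-04]), 'position': array([0.15369477, 0.63101068, 0.22147087]), 'tool_rot': array([-1.31403089, -1.03055658,  1.03284294]), 'ft_force': array([ 0.46647422, -0.3299916 ,  0.35570602]), 'torque': array([-0.04953619, -0.03276407,  0.02777298]), 'grip_width': 0.9951687050850574} -0.0187
scene [[368.73796102   0.         324.79135325]
 [  0.         368.73796102 198.35952466]
 [  0.           0.           1.        ]] [[-0.56880706  0.82232736  0.01537025  0.29191666]
 [-0.56937766 -0.407189    0.71414718  0.24055116]
 [ 0.59352136  0.39746048  0.69982681 -1.20127752]
 [ 0.          0.          0.          1.        ]] dict_keys(['img', 'mtx', 'camera_from_world'])
top [[397.18132674   0.         319.30872289]
 [  0.         397.18132674 190.45786914]
 [  0.           0.           1.        ]] [[ 0.00258429 -0.99999296 -0.00272208  0.0296636 ]
 [ 0.98741533  0.00212133  0.15813434 -0.56394701]
 [-0.15812745 -0.00309649  0.98741385 -0.74669512]
 [ 0.          0.          0.          1.        ]] dict_keys(['img', 'mtx', 'camera_from_world'])
```

View pics/scene0.png

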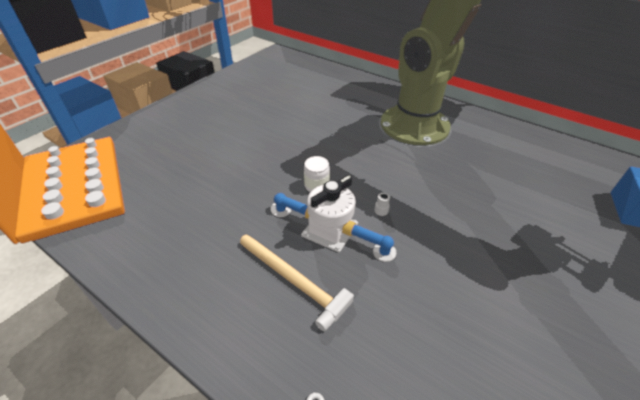

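View pics/top0.png

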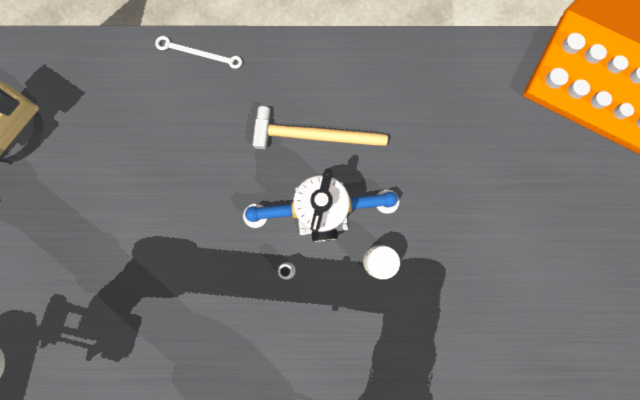

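```bash
cat > h.py <<'E'
import numpy as np,cv2
def ray(d,u,v,z):
    M=np.array(d["camera_from_world"]);K=np.array(d["mtx"]);R=M[:3,:3];t=M[:3,3]
    c=-R.T@t
    p=np.linalg.inv(K)@[u,v,1]; r=R.T@np.array([p[0],-p[1],-p[2]])
    return c+r*(z-c[2])/r[2]
def proj(d,P):
    M=np.array(d["camera_from_world"]);K=np.array(d["mtx"])
    q=M[:3,:3]@np.array(P)+M[:3,3]; q=K@[q[0],-q[1],-q[2]];return q[:2]/q[2]
E
python3 - <<'E'
from h import *
t=np.load("top0.npz");s=np.load("scene0.npz")
cv2.imwrite("pics/topz.png",cv2.resize(t["img"][150:250,260:390,::-1],None,fx=6,fy=6,interpolation=cv2.INTER_CUBIC))
cv2.imwrite("pics/scz.png",cv2.resize(s["img"][160:260,265:395,::-1],None,fx=6,fy=6,interpolation=cv2.INTER_CUBIC))
for n,u,v,z in(("capc",320.5,200,.144),("sock",286,270,.05),("tin",382,262,.075),("hamhead",262,127,.02),("hamend",386,140,.02)):print(n,ray(t,u,v,z))
E
```

```text
capc [0.53125732 0.02857941 0.144     ]
sock [0.40833816 0.0945025  0.05      ]
tin [ 0.42441164 -0.08616474  0.075     ]
hamhead [0.7033001  0.15243247 0.02      ]
hamend [ 0.67539033 -0.10858497  0.02      ]
```

View pics/topz.png

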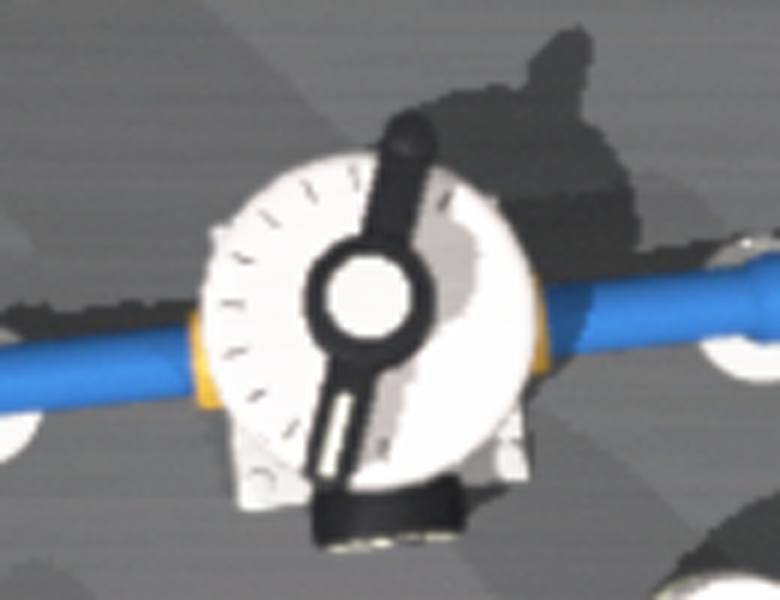

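View pics/scz.png

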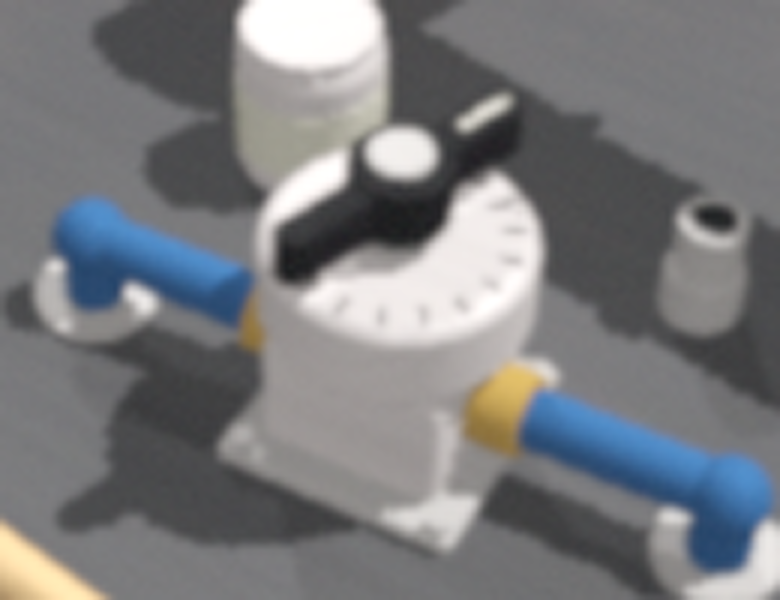

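```bash
python3 - <<'E'
from h import *
from scipy.spatial.transform import Rotation as R
t=np.load("top0.npz");s=np.load("scene0.npz")
print("tool axes cols\n",R.from_rotvec([-1.31403089, -1.03055658,  1.03284294]).as_matrix().round(3))
T=lambda x,y,z:ray(t,260+x/6-.4,150+y/6-.4,z)
S=lambda x,y,z:ray(s,265+x/6-.4,160+y/6-.4,z)
c=T(368,298,.144);print("c top",c,"scene",S(402,155,.144))
m=T(338,475,.138)-0;a=T(345,395,.138);b=T(331,475,.138);f=T(410,115,.138)
print("line",b,a,np.degrees(np.arctan2(*(b-a)[1::-1])),"centre->b",np.degrees(np.arctan2(*(b-c)[1::-1])),"other",f,np.degrees(np.arctan2(*(f-c)[1::-1])))
a=S(460,130,.138);b=S(513,97,.138);print("scene line",a,b,np.degrees(np.arctan2(*(b-a)[1::-1])))
for n,q in (("m0",(380,445)),("m2",(290,430)),("m3",(257,395)),("m4",(233,350)),("m5",(232,303)),("m6",(243,260)),("m7",(268,218)),("m8",(310,190)),("m9",(355,178)),("m11",(445,200))):
  p=T(*q,.104)-c;print(n,np.degrees(np.arctan2(p[1],p[0])).round(1),np.hypot(p[0],p[1]).round(4))
E
```

```text
tool axes cols
 [[ 0.237 -0.    -0.972]
 [ 0.972 -0.002  0.237]
 [-0.002 -1.    -0.   ]]
c top [0.53254202 0.02783062 0.144     ] scene [0.53456384 0.02940434 0.144     ]
line [0.48186926 0.03838697 0.138     ] [0.50499354 0.03443252 0.138     ] 170.29577831042468 centre->b 168.2322206014938 other [0.58790724 0.01553242 0.138     ] -12.523698670237525
scene line [0.50594773 0.03534183 0.138     ] [0.47959052 0.04124475 0.138     ] 167.37642460950588
m0 -174.5 0.0396
m2 146.0 0.0421
m3 125.9 0.0415
m4 104.5 0.0424
m5 84.7 0.0417
m6 65.9 0.042
m7 45.5 0.0432
m8 24.6 0.043
m9 5.4 0.043
m11 -33.3 0.0431
```

Call:
{"name": "drive_tool", "arguments": {
  "increments": "-21 0 -41 0 60;-21 0 -41 0 120;-21 0 -41 0 200;-21 0 -41 0 255;-21 0 -41 0 255;-21 0 -41 0 255;-21 0 -43 0 255;-39 0 -18 0 255;-39 0 -18 0 255;-39 0 -18 0 255;-39 0 -18 0 255;-39 0 -18 0 255;-39 0 -18 0 255;-39 0 -18 0 255;-39 0 -18 0 255;-39 0 -18 0 255;-37 0 -16 0 255;0 0 0 0 255;0 0 0 0 255;0 0 0 0 255",
  "squeeze": 10
}}

```text
time: 2.6
position: [0.4808, 0.0027, 0.2223]
tool_rot: [-1.311, -1.033, 1.033]
ft_force: [-0.5, 0.4, 0.5]
grip_width: 0.004
```

```bash
cat > look.py <<'E'
import sys
from bench import ctrl,get_image
from h import *
n=sys.argv[1]
t=get_image("top");s=get_image("scene")
np.savez(f"top{n}.npz",**t);np.savez(f"scene{n}.npz",**s)
A=cv2.resize(t["img"][130:270,250:400,::-1],None,fx=4,fy=4,interpolation=cv2.INTER_CUBIC)
B=cv2.resize(s["img"][130:270,250:300+0+0+400-300,::-1],None,fx=4,fy=4,interpolation=cv2.INTER_CUBIC)
C=np.hstack([A,B]);C=cv2.resize(C,None,fx=.66,fy=.66,interpolation=cv2.INTER_AREA)
cv2.imwrite(f"pics/l{n}.png",C)
st=ctrl.get_state();print(st["time"],st["position"],st["tool_rot"],st["ft_force"],st["grip_width"])
from scipy.spatial.transform import Rotation as R
M=R.from_rotvec(st["tool_rot"]).as_matrix();print("toolx angle",np.degrees(np.arctan2(M[1,0],M[0,0])))
c=np.array([.533,.0285]);p=st["position"][:2]-c;th=np.degrees(np.arctan2(M[1,0],M[0,0]));
e=np.array([M[0,0],M[1,0]]);r=np.array([-e[1],e[0]]);print("along toolx",p@e*1000,"radial",p@r*1000,"(mm; want -23 at contact, +45)")
E
python3 look.py 1
```

```text
2.7 [0.48082994 0.00245885 0.22242322] [-1.31166824 -1.03298252  1.03323357] [ 0.86896227  0.16547252 -0.62690634] 0.008233811241200786
toolx angle 76.44279941956397
along toolx -37.545044133062305 radial 44.61195451579019 (mm; want -23 at contact, +45)
```

View pics/l1.png

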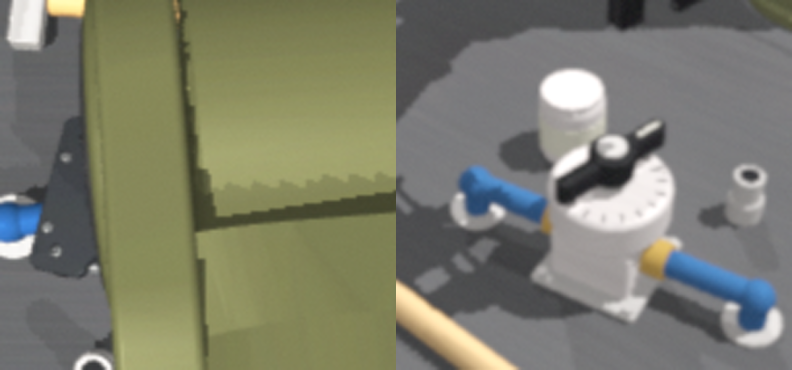

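Call:
{"name": "drive_tool", "arguments": {
  "increments": "0 25 0 0 255;0 25 0 0 255;0 25 0 0 255;0 18 0 0 255;0 10 0 0 255;0 0 0 0 255;0 0 0 0 255"
}}

```text
time: 3.58
position: [0.4816, 0.0015, 0.1203]
tool_rot: [-1.313, -1.033, 1.031]
ft_force: [-0.2, 1.2, -0.3]
grip_width: 0.005
```

```bash
python3 look.py 2
```

```text
3.675 [0.48163628 0.00141857 0.12037522] [-1.31331109 -1.03291242  1.03038651] [ 0.59114779 -0.34495992 -0.59458199] 0.0025037941230677424
toolx angle 76.32236716159662
along toolx -38.458833048575435 radial 43.503467360850415 (mm; want -23 at contact, +45)
```

View pics/l2.png

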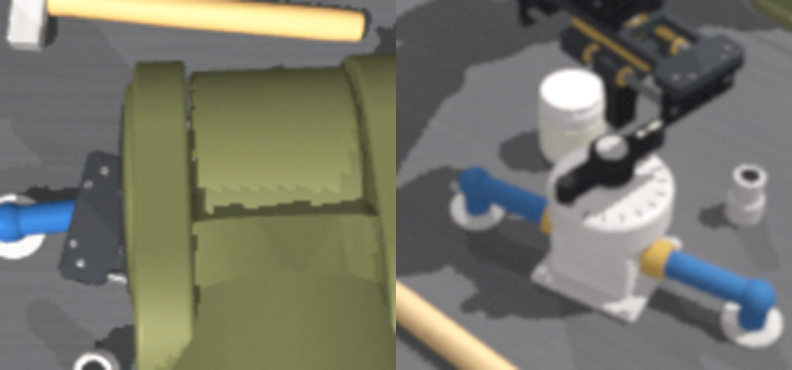

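Call:
{"name": "drive_tool", "arguments": {
  "increments": "5 0 0 0 255;5 0 0 0 255;2 0 0 0 255;1 0 0 0 255;1 0 0 0 255;1 0 0 0 255;0 0 0 0 255"
}}

```text
time: 4.55
position: [0.4845, 0.0159, 0.1196]
tool_rot: [-1.313, -1.032, 1.031]
ft_force: [-0.2, 0.5, -0.1]
grip_width: 0.006
```

```bash
python3 look.py 3
```

```text
4.65 [0.48456704 0.01581678 0.11957256] [-1.3127991  -1.03157881  1.03142917] [-0.17527856  0.65684955 -0.18345816] 0.010957586302370459
toolx angle 76.31743183048033
along toolx -23.77973968692492 radial 44.05836387277037 (mm; want -23 at contact, +45)
```

View pics/l3.png

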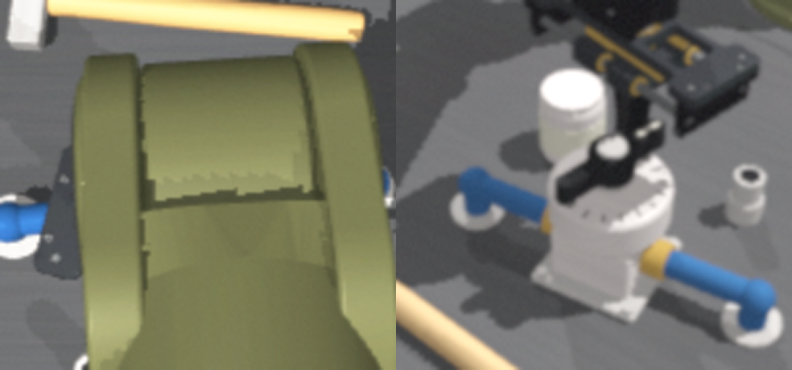

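Call:
{"name": "drive_tool", "arguments": {
  "increments": "1 0 0 0 255;1 0 0 0 255;1 0 0 0 255;0 0 0 0 255"
}}

```text
time: 5.15
position: [0.4853, 0.0189, 0.1196]
tool_rot: [-1.313, -1.032, 1.032]
ft_force: [-0.7, 0.3, -0.1]
grip_width: 0.006
```

Call:
{"name": "drive_tool", "arguments": {
  "increments": "1 0 0 0 255;1 0 0 0 255;0 0 0 0 255"
}}

```text
time: 5.52
position: [0.4858, 0.0209, 0.1196]
tool_rot: [-1.313, -1.032, 1.032]
ft_force: [0.2, -0.0, 0.6]
grip_width: 0.003
```

```bash
python3 look.py 4; python3 -c "
from h import *
s=np.load('scene4.npz');cv2.imwrite('pics/z4.png',cv2.resize(s['img'][130:215,285:375,::-1],None,fx=7,fy=7,interpolation=cv2.INTER_CUBIC))"
```

```text
5.625 [0.48573338 0.02072234 0.11957558] [-1.31275013 -1.03161867  1.0314647 ] [ 0.42137353  0.59334046 -0.59804364] 0.0035036135893068373
toolx angle 76.32061379183627
along toolx -18.73505833338335 radial 44.08653843640197 (mm; want -23 at contact, +45)
```

View pics/z4.png

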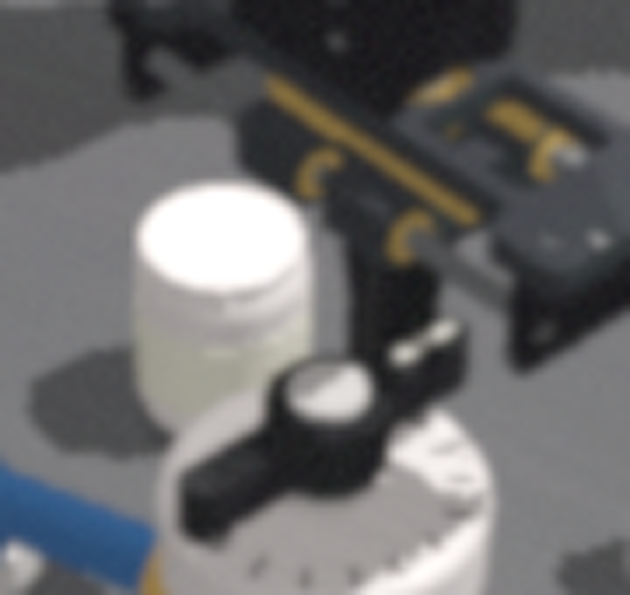

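Call:
{"name": "drive_tool", "arguments": {
  "increments": "1 0 0 0 255;1 0 0 0 255;0 0 0 0 255"
}}

```text
time: 6.0
position: [0.4859, 0.0216, 0.1195]
tool_rot: [-1.313, -1.03, 1.032]
ft_force: [-2.3, -3.5, 2.7]
grip_width: 0.007
```

Call:
{"name": "drive_tool", "arguments": {
  "increments": "1.9 0 0.7 2.5 255;1.9 0 0.7 2.5 255;1.9 0 0.7 2.5 255;1.9 0 0.7 2.5 255;1.9 0 0.7 2.5 255;0 0 0 0 255;0 0 0 0 255"
}}

```text
time: 6.88
position: [0.486, 0.0331, 0.1196]
tool_rot: [-1.391, -0.868, 0.867]
ft_force: [-0.1, 0.1, -0.3]
grip_width: 0.0
```

```bash
cat >> look.py <<'E'
cv2.imwrite(f'pics/z{n}.png',cv2.resize(s['img'][130:215,285:375,::-1],None,fx=7,fy=7,interpolation=cv2.INTER_CUBIC))
E
python3 look.py 5
```

```text
6.975 [0.48596599 0.03291374 0.11956261] [-1.39104825 -0.8669672   0.86640979] [ 0.84626369 -0.3910786   0.06249409] 0.006524467168755175
toolx angle 63.84400874703453
along toolx -16.771608517595 radial 44.16323765756532 (mm; want -23 at contact, +45)
```

View pics/z5.png

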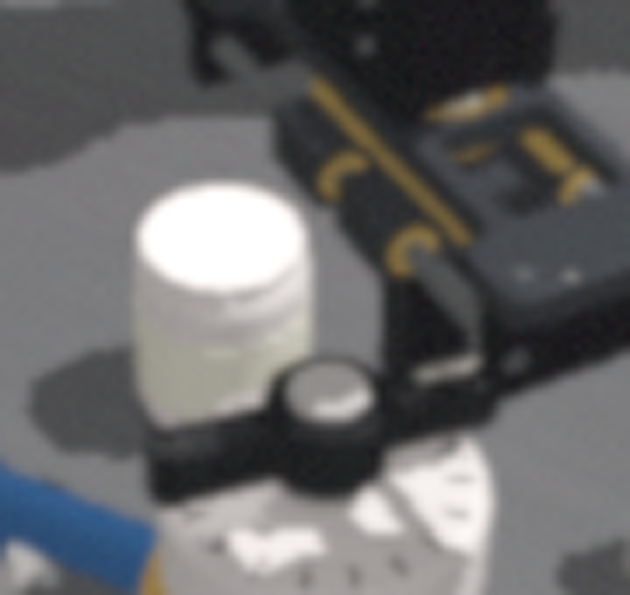

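```bash
cat > ang.py <<'E'
from h import *
import sys
n,x1,y1,x2,y2=sys.argv[1:]
s=np.load(f'scene{n}.npz');f=lambda x,y:ray(s,285+float(x)/7-.43,130+float(y)/7-.43,.138)
a,b=f(x1,y1),f(x2,y2);print(a,b,np.degrees(np.arctan2(*(b-a)[1::-1])))
d=b-np.array([.5340,.0290,.138]);print(np.degrees(np.arctan2(d[1],d[0])))
E
python3 ang.py 5 415 381 478 366; python3 ang.py 4 393 358 456 327
```

```text
[0.51006236 0.04455267 0.138     ] [0.49305371 0.05655813 0.138     ] 144.78386116038823
146.05821467402393
[0.50514208 0.03340653 0.138     ] [0.48154394 0.04146729 0.138     ] 161.1406189782035
166.6304979880455
```

Call:
{"name": "drive_tool", "arguments": {
  "increments": "1.95 0 0.7 2.5 255;1.95 0 0.7 2.5 255;1.95 0 0.7 2.5 255;1.95 0 0.7 2.5 255;1.95 0 0.7 2.5 255;1.95 0 0.7 2.5 255;1.95 0 0.7 2.5 255;1.95 0 0.7 2.5 255;0 0 0 0 255;0 0 0 0 255"
}}

```text
time: 8.22
position: [0.4902, 0.0486, 0.1196]
tool_rot: [-1.487, -0.599, 0.599]
ft_force: [-0.1, -0.1, -0.8]
grip_width: 0.005
```

```bash
python3 look.py 6
```

```text
8.325 [0.49021515 0.04857975 0.11956807] [-1.48667558 -0.59827003  0.5981721 ] [-1.08340373  0.27375977 -0.09402044] -0.0013510597082105344
toolx angle 43.8372459337232
along toolx -16.9536714173382 radial 44.11703680834601 (mm; want -23 at contact, +45)
```

View pics/z6.png

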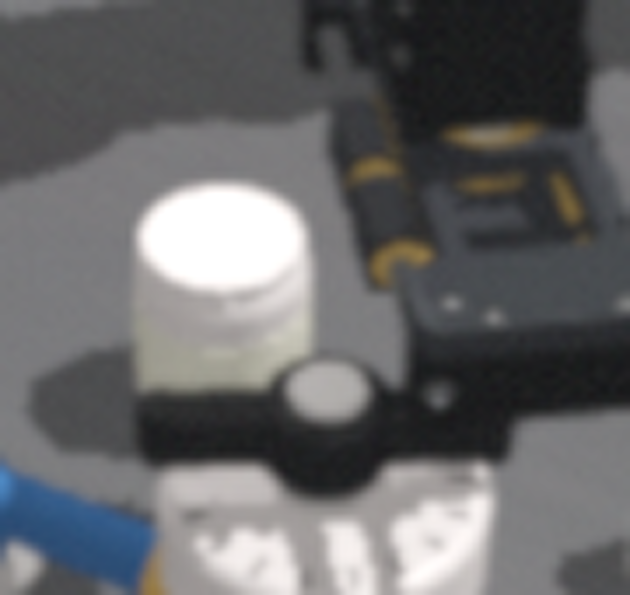

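Call:
{"name": "drive_tool", "arguments": {
  "increments": "1.95 0 0.7 2.5 255;1.95 0 0.7 2.5 255;1.95 0 0.7 2.5 255;1.95 0 0.7 2.5 255;1.95 0 0.7 2.5 255;1.95 0 0.7 2.5 255;1.95 0 0.7 2.5 255;1.95 0 0.7 2.5 255;0 0 0 0 255;0 0 0 0 255"
}}

```text
time: 9.57
position: [0.4997, 0.0621, 0.1195]
tool_rot: [-1.546, -0.327, 0.327]
ft_force: [-0.1, 1.0, 0.2]
grip_width: 0.005
```

```bash
python3 look.py 7
```

```text
9.675 [0.49966868 0.06209184 0.11956308] [-1.545969   -0.32643721  0.32644667] [ 0.25869919 -0.36089199 -0.34970025] 0.0006520366865574591
toolx angle 23.845733106730883
along toolx -16.905705598771632 radial 44.19938422509563 (mm; want -23 at contact, +45)
```

View pics/z7.png

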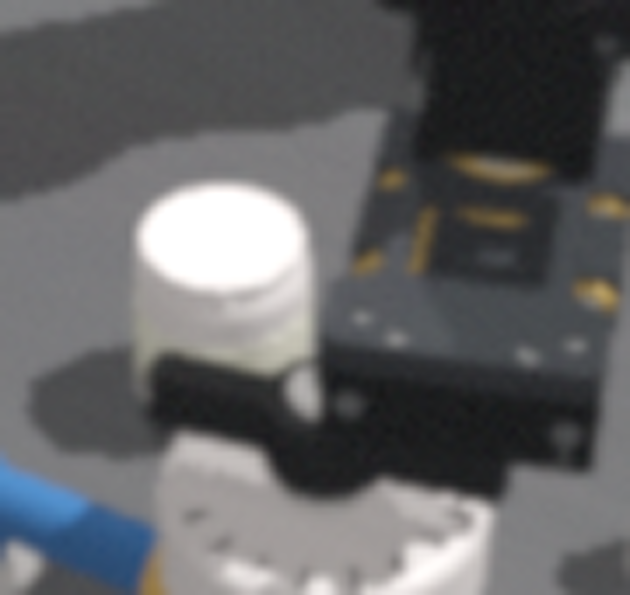

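Call:
{"name": "drive_tool", "arguments": {
  "increments": "1.95 0 0.7 2.5 255;1.95 0 0.7 2.5 255;1.95 0 0.7 2.5 255;1.95 0 0.7 2.5 255;1.95 0 0.7 2.5 255;1.95 0 0.7 2.5 255;1.95 0 0.7 2.5 255;1.95 0 0.7 2.5 255;0 0 0 0 255;0 0 0 0 255"
}}

```text
time: 10.92
position: [0.5132, 0.0716, 0.1196]
tool_rot: [-1.57, -0.053, 0.053]
ft_force: [0.2, 0.3, 0.1]
grip_width: 0.006
```

```bash
python3 look.py 8
```

```text
11.025 [0.51320122 0.07152496 0.11955598] [-1.57010659 -0.05270327  0.05278515] [0.20776663 0.22662234 0.21095932] 0.010434349309476548
toolx angle 3.847910878201417
along toolx -16.866818886729344 radial 44.25663047140929 (mm; want -23 at contact, +45)
```

View pics/z8.png

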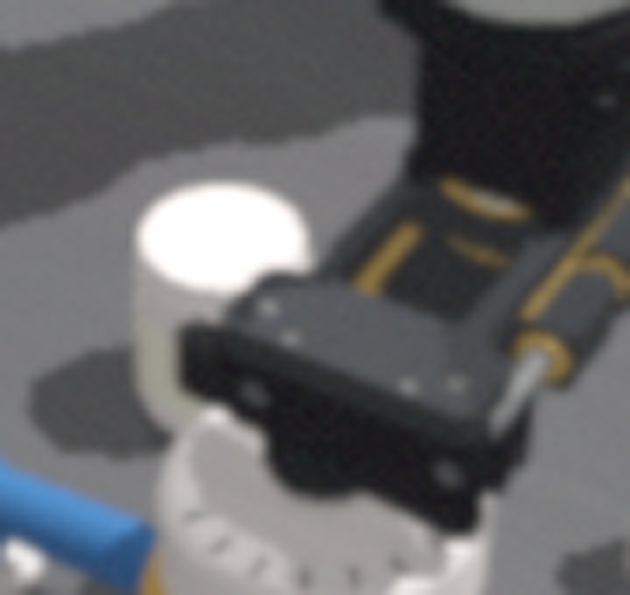

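Force is near zero, so the dial has run on. I'll back off along tool -x, raise the tool and check.

Call:
{"name": "drive_tool", "arguments": {
  "increments": "-8 0 0 0 255;-10 0 0 0 255;0 -20 0 0 255;0 -30 0 0 255;0 -40 0 0 255;0 -40 0 0 255;-20 -10 40 0 255;-20 0 50 0 255;0 0 60 0 255;0 0 60 0 255;0 0 60 0 255;0 0 60 0 255;0 0 0 0 255;0 0 0 0 255"
}}

```text
time: 12.78
position: [0.4333, 0.396, 0.2593]
tool_rot: [-1.572, -0.052, 0.052]
ft_force: [0.2, -0.8, -0.0]
grip_width: 0.005
```

```bash
python3 look.py 9;python3 -c "
from h import *
s=np.load('top9.npz')['img'];cv2.imwrite('pics/t9.png',s[:,:,::-1])
cv2.imwrite('pics/tz9.png',cv2.resize(s[150:250,260:390,::-1],None,fx=6,fy=6,interpolation=cv2.INTER_CUBIC))
d=cv2.absdiff(s,np.load('top0.npz')['img']);print(d[250:290,270:400].max(),d[100:155,250:395].max())"
```

```text
12.875 [0.43412665 0.39506609 0.25987921] [-1.57055602 -0.05075388  0.04995971] [-0.44121721  0.2384569  -0.3245239 ] 0.005295342556362607
toolx angle 3.6735358224742374
along toolx -75.1837954329151 radial 372.14781984415765 (mm; want -23 at contact, +45)
108 104
```

View pics/t9.png

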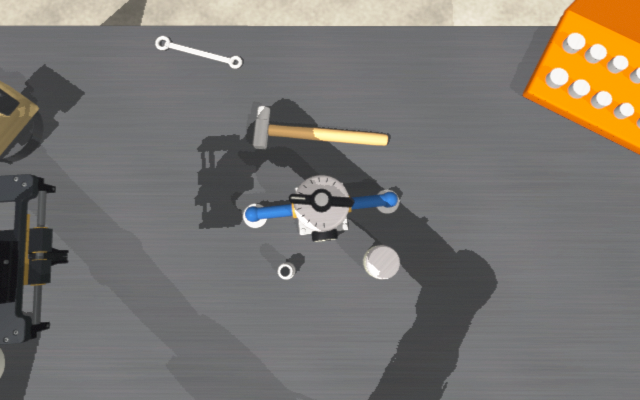

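View pics/tz9.png

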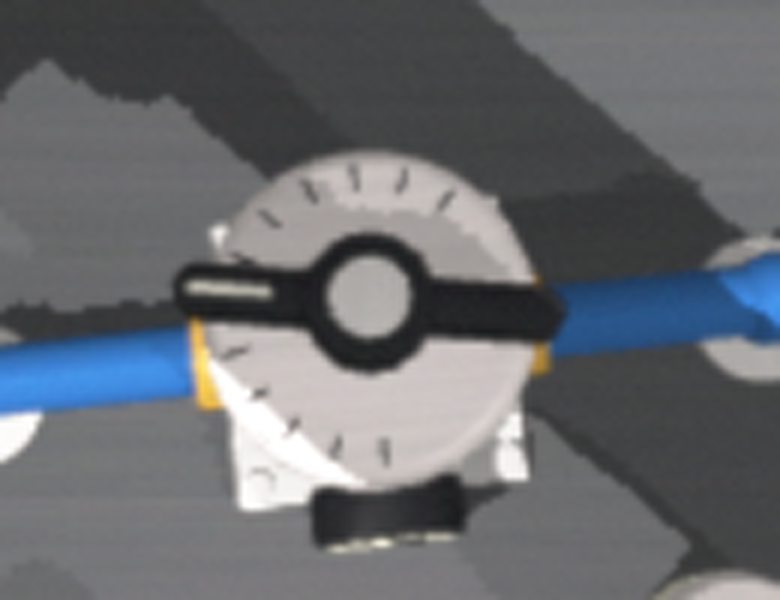

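View pics/z9.png

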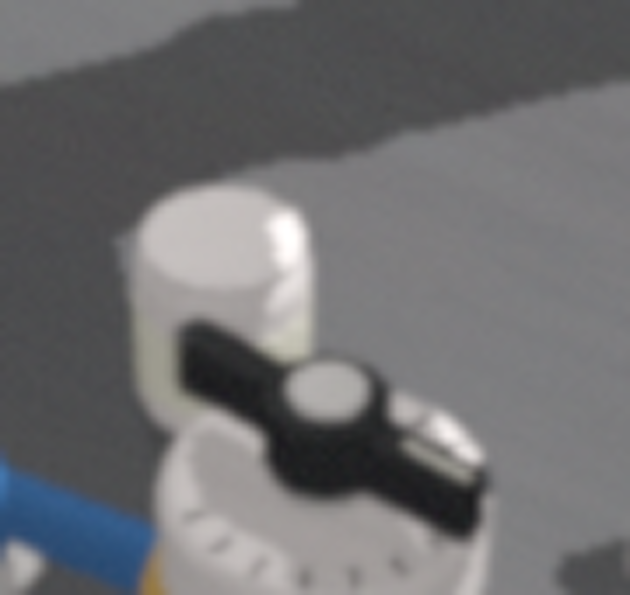

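```bash
python3 - <<'E'
from h import *
t=np.load("top9.npz")
T=lambda x,y,z:ray(t,260+x/6-.4,150+y/6-.4,z)
def T0(x,y):return T(x,y,.138)
c=T(369,297,.144)
a=T0(275,294);b=T0(185,287);f=T0(562,313)
g=lambda v:np.degrees(np.arctan2(v[1],v[0]))
print(g(b-a),g(b-c),g(f-c),g(b-f))
a=T0(345,395);b=T0(331,475);f=T0(410,115);print(g(b-a),g(b-c),g(f-c),g(b-f))
E
python3 ang.py 9 403 438 468 478
```

```text
85.63973006969147 86.10678440405053 -93.81681901644355 86.14585852200447
170.29577831042468 167.98722561791433 -12.301870469971416 167.83699953146598
[0.53338761 0.05521829 0.138     ] [0.53662487 0.07989027 0.138     ] 82.5248146945281
87.04735603050311
```

```bash
python3 -c "
from bench import workorder
print(workorder.close_job())"
```

```text
the job is handed in; nothing more can be done
None
```

I turned the dial four clicks clockwise and handed the job in. The closed fingertips pushed the white-lined wing one click at a time, then backed off and moved well clear.

- **Dial position:** the last pictures put the turn at about 81.7° from the top camera and 79.6° from the scene camera, against a target of 80° ± 7°. The marked wing now covers the sixth mark; it started on the second.
- **Force:** the highest reading I saw was about 5 N, and it was near zero after each click. I only read the force at the end of each move, so brief peaks in between were not seen.
- **Hammer, socket and grease tin:** by eye they sit at the same pixels in the first and last top pictures. The picture-difference check was no use because the arm's shadow had moved.
- **Where estimates disagreed:** the fingertip touched the wing about 5 mm later than I had worked out from the stated finger width. The scene camera's direct line-angle readings were also several degrees off in places (161° against 167° before pushing, and 82.5° against 87° at the end). I relied on the wing's bearing from the dial centre instead.
- **Time:** about 13 s of the 48 s allowed.

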